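# Put the whistle away and fasten the slide-top box

## Robot

A 6-joint arm with a two-finger parallel gripper is mounted at the origin on the work surface. World frame = base frame: x ahead of the robot, y to its left, z up, the work surface at z = 0. Lengths are in m, angles in rad, forces in N, time in s.
With the tool pointing down it reaches from about 0.35 to 0.775 m from the base axis. Payload 5.5 kg.
Tool frame: the origin (TCP) lies midway between the tips of the shut fingers; the grasp point (between the pads) lies 19 mm behind it (env.hold_point_z is the distance from the TCP to the grasp point, in m); z points along the fingers, y is the line along which they close (so a half turn about z gives the same grasp; the last joint's range is limited). The gripper opens to 85 mm and grips with 20 to 120 N. Pads are 22 mm wide; open, the fingers measure 114 mm over their backs; the gripper's body (76 mm by 85 mm) begins 54 mm behind the grasp point. The pads swing forward as they close: fully open they stand 13 mm farther back than shut.
Start: joints at [-1.482, 0.313, 0.046, 1.304, 0, 1.431], TCP at [0.13, -0.56, 0.231] pointing down, gripper open.
Joint ranges: [-2.76, 2.76], [-0.86, 1.69], [-1.03, 1.26], [-2.2, 2.34], [-1.47, 1.5], [-3.14, 3.14]. Speed limits (rad/s): [2.57, 2.57, 3.14, 3.14, 3.14, 3.14].

## Interface

Orientations are given as a unit quaternion [w, x, y, z].
In Python, from workcell import env, read_camera gives the robot as it stands. The module is installed in compiled form; this text tells all that it offers.
- The arm moves only by the tool carry_out, never from a script. Its argument "moves" is a list of rows, each an object of numbers: "tx", "ty", "tz": the shift along the world's x, y, z in cm; "wx", "wy", "wz": the turn, a rotation vector about the world's x, y, z in rad; "claw": the closure, from -1 (fully open) to 1 (shut). A call has 1 to 8 rows; each row shifts and turns the commanded pose from where the row before left it; what a row does not reach is not made up. A row lasts 1/8 s, in which the tool goes at most 62.5 mm and 10.7 degrees, less where a joint would pass 70% of its speed; a pose out of reach is approached as far as the arm can. A call is refused whole if a number of a shift passes 6.25 or a number of a turn 0.188, either way. A call with a gripper value outside its range is refused whole. The fingers move at their own pace and stop on an object; "newtons" is the grip in N (left out, the last holds). Time passes only in rows, so rows that do not move let the fingers close. It gives the time, the measured TCP pose, the force, the opening and the grip force at its end, in the units of the state.
- env.get_state(): the state, without advancing time (a new reading comes with each control period).
- read_camera(name): name is "scene" or "top"; returns a dict with "image" (480x640x3 uint8, blue, green, red), "z_map" (480x640 float32, m along the optical axis (not along the pixel's ray), 0 where there is no reading), "fx", "fy", "cx", "cy" (pixels), "camera_from_world" (4x4, takes a point from world to camera coordinates). Camera axes: x right, y down, z forward; pixel columns grow to the right and rows downward; lengths in m; the calibration is good to about 2 mm. A picture is of the moment at which its call begins.
- env.hand_in(): hands the job in; it is judged then, once.
The state is a dict: "clock": time; "joint_pos": joint angles; "qvel": joint speeds; "tau": joint torques, N m; "tcp_pos": TCP position; "orientation": TCP orientation; "wrist_force": force on the tool from outside, world axes, zero at the start; "ft_torque": the same for the moment, N m; "finger_gap": finger opening in m; "grip_force": force on a finger pad.
Only numpy, scipy, OpenCV 4.12 (cv2) and the standard library are available. Lean on these libraries where they do the work, as an engineer would, in place of code of your own. Each camera call takes 0.05 s, during which the arm holds its last target. There are 200 camera calls.

## Task

Put the whistle away inside the slide-top box on the bench, then slide the lid shut, pushing it over the ridge at the end of its channel until it is fully home. Only then swing the hasp over so that it lies flat over the lid's staple. Leave everything else on the bench where it is.

Things in the scene. Friction and masses are not known exactly. Their poses are not given: they have to be found in the camera images.
- keybox: Slide-top wooden box fixed to the bench, 110 by 230 (y) by 55 mm. Origin: centre of the underside; z up, y along it to the hasp end. Its lid runs along y in grooves under 12 mm side lips (top z 55), closes towards +y and, open, sticks out past the -y end. Inside: x -47 to 47 (lips -43 to 43), y -107 to 66, floor z 6, lid's underside z 42. Lid open by q: the opening is y 80-q to 66 mm.
- end_ridge (a point): Top middle of the end ridge, at x 0, y 71, z 41 mm of the box: a round pale wooden strip 6 mm wide across the channel, on a ledge (y 66 to 80, z 34) at the box's +y end; it springs down 2 mm when forced. Next to it lies the solid hasp deck, y 80 to 115, top z 55 mm.
- lid (a joint): How far the lid is open (m): 0 = fully home at its stop, 0.125 = most. It slides with 1.5 N of friction until 10 mm before home, where a bead under its front edge meets the ridge; 7 to 10 N forces it over (the top is at 6 mm), then it snaps on towards home. A pale 6 mm board, 100 by 195 mm, its top at z 48 mm of the box; it cannot be lifted out.
- lid_grip (a point): On the lid's dark wooden cleat, a bar 56 mm across the box (x) by 14 mm along it (y), standing from the lid's top, z 48, to z 70 mm of the box; this point is its middle, at z 60. It lies at x 0, y -85 mm - q of the box (q: joint lid) and moves with the lid.
- staple (a point): Top of the lid's steel staple, an upright loop 5 mm (x) by 12 mm (y), top at z 70 mm of the box, at x 0, y 58 mm - q of the box. It moves with the lid; nothing else but the cleat stands on the lid.
- hasp (a joint): Angle of the steel hasp (rad): 0 = flat over deck and lid (closed), 1.57 = upright, more = leaning back away from the lid, at most 2.7. It stays where it is left (about 1 N at the tip moves it). 66 mm long, 28 wide, 4 thick; a 10 mm wide slot for the staple 29 to 54 mm from the hinge, then a solid bar to the tip. It goes over the staple only with the lid home.
- hasp_tip (a point): Middle of the hasp's free end, 64 mm from the hinge axis; moves with the hasp.
- hasp_hinge (a point): Middle of the hasp's hinge axis, on the deck at x 0, y 98, z 59 mm of the box; the axis is parallel to the box's x. Closed, the hasp points from here to the box's -y. The bench is free for about 80 mm beyond the box's +y end (y 115).
- whistle: Plastic pea whistle lying on its flat side, 30 g: a round chamber 26 mm in diameter and 20 mm high with a straight mouthpiece 11 mm wide (y from 2 to 13 mm) reaching to x = 38 mm, same height, and a small wire ring at -x. Origin: centre of the chamber's underside; z up, x towards the mouthpiece. Grasp the chamber across y (26 mm).
- padlock: Bystander: black steel padlock lying flat, shackle open; body 38 by 44 by 20 mm, 80 mm long over all along x. Origin: under the body's centre.
- carabiner: Bystander: aluminium carabiner lying flat, 78 by 46 by 8 mm. Origin: underside, near its middle.
- probe: Bystander: stainless thermometer probe lying flat, handle 85 by 22 by 14 mm with a 4 mm stem that reaches to x = 137 mm. Origin: under the handle's centre.
- coaster: Bystander: round ceramic coaster, 96 mm in diameter, 8 mm thick. Origin: centre of the underside.
- torch: Bystander: plastic torch standing on end, 52 mm in diameter at the top, 125 mm high. Origin: centre of the underside.
- brush: Bystander: long-handled hand brush lying on the far side of the bench, behind the box. Origin: underside, near its middle.
- tin: Bystander: round steel polish tin, 72 mm in diameter, 35 mm high. Origin: centre of the underside.
There are look-alikes about, which are no part of the job. What is shaped like the whistle but purple, white or yellow is not meant.

How it is judged:
On the way, in this order (a step that is already met when the one before it is completed fails the run):
1. the whistle lies let go inside the box, while the lid is still open (x of whistle in the frame of keybox between -0.045 and 0.045 m and y of whistle in the frame of keybox between -0.105 and 0.064 m and z of whistle in the frame of keybox between 0 and 0.036 m and contact force between the fingers and whistle below 0.05 N and linear speed of whistle below 0.03 m/s and value of joint lid above 0.02 m), for 0.2 s.
2. the lid is fully home past the ridge, while the hasp is still up (x of whistle in the frame of keybox between -0.045 and 0.045 m and y of whistle in the frame of keybox between -0.105 and 0.064 m and z of whistle in the frame of keybox between 0 and 0.036 m and value of joint lid below 0.003 m and value of joint hasp above 0.7 rad), for 0.2 s.
At the end, for the whole second after the job is handed in: The whistle is at rest inside the box, the lid is home to within 3 mm of its stop (past the ridge), and the hasp lies flat over the staple, within 0.12 rad of closed (x of whistle in the frame of keybox between -0.045 and 0.045 m and y of whistle in the frame of keybox between -0.105 and 0.064 m and z of whistle in the frame of keybox between 0 and 0.036 m and value of joint lid below 0.003 m and value of joint hasp below 0.12 rad and linear speed of whistle below 0.03 m/s); the robot touches nothing.
It fails at once if a bystander on the bench is shifted by more than 30 mm (distance of any of padlock, carabiner, probe, coaster, torch, brush, tin from where it was at the start of the episode above 0.03 m).
It also fails if it takes over 54 s, if anything falls off the work surface, if the arm or the gripper's body presses on something with over 40 N, if the wrist force passes 120 N, or if a joint passes its speed limit or range.

## Working session

There is one attempt and no reset: what is moved stays moved. The work goes in short steps, Python scripts to look and compute and a tool call to move; the robot and the scene stay as the last step left them, time stands still between calls to the robot, and variables do not carry over. Pictures are saved under pics/ and viewed, at most 10 in all, crops included, and the job is handed in when it is done.

Besides the shell and the picture viewer there is one more tool, called after "Emit:" as a command line: name --argument value ..., lists and objects as JSON in quotes. carry_out: Moves the arm, as the interface text tells. Its arguments: {"type":"object","properties":{"moves":{"type":"array","items":{"type":"object","properties":{"tx":{"type":"number"},"ty":{"type":"number"},"tz":{"type":"number"},"wx":{"type":"number"},"wy":{"type":"number"},"wz":{"type":"number"},"claw":{"type":"number"}}}},"newtons":{"type":"number"}},"required":["moves"]}

```bash
mkdir -p pics
cat > h.py <<'E'
import numpy as np, cv2
from workcell import env, read_camera
def cloud(c):
    z=c["z_map"]; v,u=np.mgrid[0:480,0:640]
    P=np.stack([(u-c["cx"])/c["fx"]*z,(v-c["cy"])/c["fy"]*z,z,np.ones_like(z)],-1)
    W=P@np.linalg.inv(c["camera_from_world"]).T
    W[z==0]=np.nan
    return W[...,:3]
def ray(c,u,v,h):
    T=np.linalg.inv(c["camera_from_world"]); d=T[:3,:3]@[(u-c["cx"])/c["fx"],(v-c["cy"])/c["fy"],1]; o=T[:3,3]
    return o+d*(h-o[2])/d[2]
E
python3 - <<'E'
from h import *
import pickle
for n in("scene","top"):
    c=read_camera(n); pickle.dump(c,open(n+".pkl","wb")); cv2.imwrite(f"pics/{n}0.png",c["image"])
    print(n,np.linalg.inv(c["camera_from_world"]).round(3).tolist(),c["fx"],(c["z_map"]>0).mean())
print(env.get_state())
E
```

```text
scene [[-0.788, 0.417, -0.453, 1.049], [0.616, 0.508, -0.603, 0.673], [-0.022, -0.754, -0.657, 0.747], [0.0, 0.0, 0.0, 1.0]] 461.0181384601855 0.9959700520833333
top [[-0.035, -0.971, 0.235, 0.338], [-0.999, 0.036, -0.003, 0.041], [-0.006, -0.235, -0.972, 1.226], [0.0, 0.0, 0.0, 1.0]] 508.1580433017584 0.9959342447916667
{'clock': 0.1, 'joint_pos': array([-1.48158630e+00,  3.13922749e-01,  4.50523894e-02,  1.30358308e+00,
        2.77678120e-05,  1.43120085e+00]), 'qvel': array([-6.66445117e-06, -1.82139432e-03,  2.98416785e-03,  1.92399279e-04,
        1.19300902e-04, -3.91548341e-04]), 'tau': array([ 2.87468392e-03, -4.81723809e+01,  2.99244457e+01,  1.27397847e-02,
       -7.91003640e-05, -7.56820015e-06]), 'tcp_pos': array([ 0.13037764, -0.55954509,  0.23048305]), 'orientation': array([-8.27945882e-04,  9.93462799e-01,  1.14153315e-01,  3.47509330e-05]), 'wrist_force': array([ 0.31926829,  0.33596526, -0.06835088]), 'ft_torque': array([ 0.00909426, -0.04798408, -0.00983632]), 'grip_force': 0.0, 'finger_gap': 0.08563925091633685}
```

View pics/scene0.png

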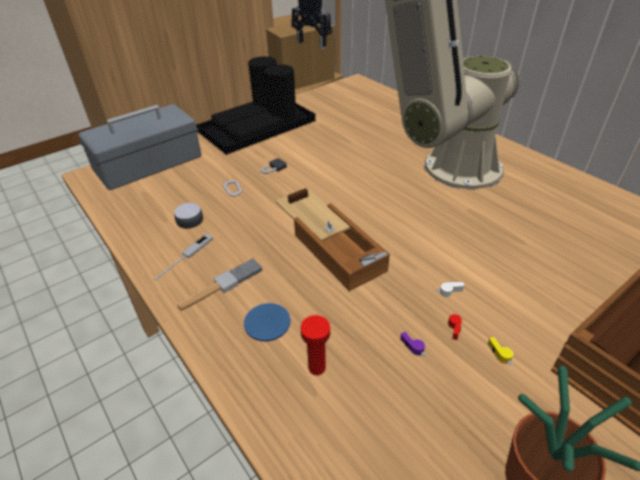

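View pics/top0.png

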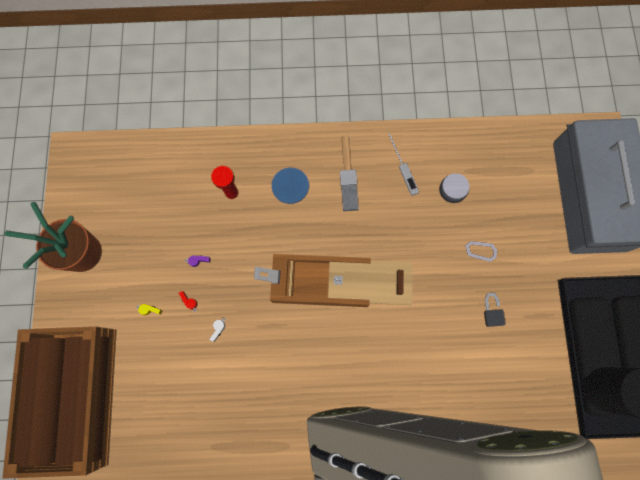

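The top view shows four whistles: purple (200,260), red (188,300), yellow (150,310) and white (217,329). Purple, white and yellow are excluded, so the red one is meant. The box is at about (320,280), hasp end left (+y), with its lid open to the right and the hasp leaning back at (266,275). Next I measure these and confirm the whistle in one crop.

Run:
```python
from h import *
import pickle
cs={n:pickle.load(open(n+".pkl","rb")) for n in("scene","top")}
c=cs["top"]
cv2.imwrite("pics/crop.png",np.hstack([cv2.resize(c["image"][240:340,130:230],(400,400),interpolation=2),cv2.resize(c["image"][240:315,245:325],(400,400),interpolation=2)]))
for n,c in cs.items():
    W=cloud(c); hsv=cv2.cvtColor(c["image"],cv2.COLOR_BGR2HSV)
    m=(((hsv[...,0]<6)|(hsv[...,0]>174))&(hsv[...,1]>190)&(hsv[...,2]>90)).astype(np.uint8)
    k,l,s,ce=cv2.connectedComponentsWithStats(m)
    for i in range(1,k):
        if s[i,4]>15:
            p=W[l==i]; print(n,"red",s[i],ce[i].round(1),np.nanmean(p,0).round(3),"zmax",np.nanpercentile(p[:,2],95).round(3))
            if s[i,4]<600:
                top=(l==i)&(W[...,2]>0.016); v,u=np.nonzero(top)
                q=np.array([ray(c,a,b,.02)[:2] for a,b in zip(u,v)]); print(" hull",cv2.minAreaRect((q*1000).astype(np.float32)), q.min(0).round(3),q.max(0).round(3))
                r=cv2.distanceTransform(np.uint8(l==i),cv2.DIST_L2,5); y,x=np.unravel_index(r.argmax(),r.shape); print(" chamber",x,y,r.max(),ray(c,x,y,.015).round(4), 'centroid',q.mean(0).round(4))
    # box top rim and lid by height
    R=(W[...,0]>.3)&(W[...,0]<.65)&(W[...,1]>-.25)&(W[...,1]<.25)
    for a,b,nm in((.050,.060,"rim55"),(.0455,.0505,"lid48"),(.062,.075,"70")):
        mm=(R&(W[...,2]>a)&(W[...,2]<b)).astype(np.uint8)
        k,l,s,ce=cv2.connectedComponentsWithStats(mm)
        for i in range(1,k):
            if s[i,4]>25:
                p=W[l==i]; print(n,nm,s[i],p.mean(0).round(3),cv2.minAreaRect((p[:,:2]*1000).astype(np.float32)))
    mm=R&(W[...,2]>.058)&(W[...,1]>.05); p=W[mm]; print(n,"hasp",len(p),p.mean(0).round(4),p[p[:,2].argmax()].round(4),p[p[:,1].argmax()].round(4))
```

```text
scene red [449 315  12  24 181] [455.1 323.9] [0.492 0.376 0.018] zmax 0.022
 hull ((496.125244140625, 376.76153564453125), (50.811126708984375, 21.232702255249023), 38.95317840576172) [0.472 0.357] [0.514 0.395]
 chamber 455 320 5.7938 [0.4826 0.3682 0.015 ] centroid [0.4914 0.3753]
scene red [ 301  316   29   58 1003] [316.1 339.7] [0.764 0.281 0.096] zmax 0.126
scene rim55 [287 192  21  12  69] [ 0.513 -0.123  0.055] ((511.8002624511719, -123.38660430908203), (14.865148544311523, 59.502933502197266), 74.73423767089844)
scene rim55 [ 293  203   97   73 1211] [0.531 0.088 0.054] ((523.3599243164062, 54.7979736328125), (232.66854858398438, 112.8577880859375), 85.26923370361328)
scene lid48 [ 275  187   75   53 1477] [ 0.514 -0.052  0.048] ((514.3583984375, -61.4744873046875), (199.33935546875, 102.34710693359375), 84.58434295654297)
scene lid48 [293 219  20  21  35] [ 0.572 -0.024  0.048] ((572.5247192382812, -23.110157012939453), (87.58194732666016, 4.012756824493408), 84.36846923828125)
scene lid48 [313 240  19  19  30] [0.579 0.059 0.048] ((578.929931640625, 61.764461517333984), (
[... 1170 characters left out ...]
im55 [ 270  254  101   51 1483] [0.525 0.08  0.055] ((524.4014282226562, 52.802581787109375), (229.341552734375, 111.12947082519531), 85.33464050292969)
top lid48 [ 328  261   85   44 2264] [ 0.514 -0.064  0.048] ((514.3855590820312, -63.46809387207031), (195.444580078125, 100.60113525390625), 85.54518127441406)
top 70 [270 269  10  14  87] [0.533 0.157 0.068] ((533.0750732421875, 157.7991180419922), (19.987951278686523, 29.186813354492188), 88.59742736816406)
top 70 [397 270   7  24 159] [ 0.508 -0.13   0.069] ((508.6552429199219, -129.9254150390625), (14.406174659729004, 54.07886505126953), 85.46936798095703)
top hasp 352 [0.5313 0.1629 0.0778] [0.5267 0.1931 0.1066] [0.5238 0.2009 0.0988]
```

View pics/crop.png

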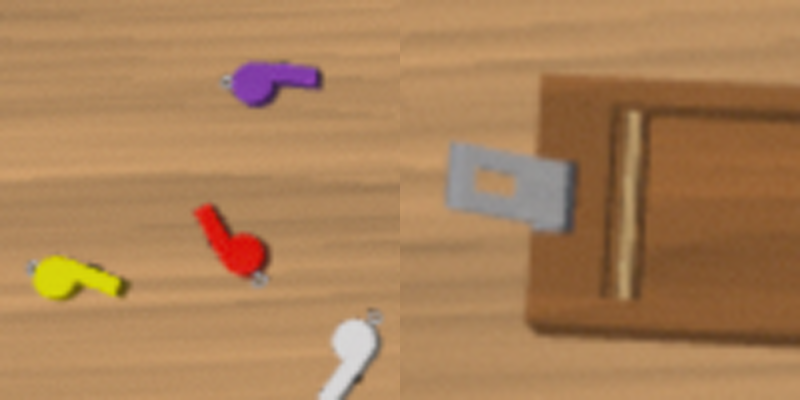

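Crop: the red whistle's chamber is at crop (243,255), i.e. top-image px (191,304), with its mouthpiece pointing up-left; it is the only non-excluded one. The hasp leans back past the box end, and the opening is clear.

Box centre (0.524, 0.054), yaw -4.7°. The lid and cleat both give q≈99 mm. Whistle at (0.482, 0.366). I'm moving now.

Emit:
carry_out --moves '[{"tx": 3.5,"ty": 4.6,"wz": 0.03,"claw": -0.2},{"tx": 3.5,"ty": 4.6,"wz": 0.03,"claw": -0.2},{"tx": 3.5,"ty": 4.6,"wz": 0.03,"claw": -0.2},{"tx": 3.5,"ty": 4.6,"wz": 0.03,"claw": -0.2},{"tx": 3.5,"ty": 4.6,"wz": 0.03,"claw": -0.2},{"tx": 3.5,"ty": 4.6,"wz": 0.03,"claw": -0.2},{"tx": 3.5,"ty": 4.6,"wz": 0.03,"claw": -0.2},{"tx": 3.5,"ty": 4.6,"wz": 0.03,"claw": -0.2}]'

```text
invalid input at $.moves[0]: expected keys tx, ty, tz, wx, wy, wz, claw
```

Emit:
carry_out --moves '[{"tx": 3.5,"ty": 4.6,"wz": 0.03,"claw": -0.2},{"tx": 3.5,"ty": 4.6,"wz": 0.03,"claw": -0.2},{"ty": 5.8,"wz": 0.03,"claw": -0.2},{"ty": 5.8,"wz": 0.03,"claw": -0.2},{"ty": 5.8,"wz": 0.03,"claw": -0.2},{"ty": 5.8,"wz": 0.03,"claw": -0.2},{"ty": 5.8,"wz": 0.03,"claw": -0.2},{"ty": 5.8,"wz": 0.03,"claw": -0.2}]'

```text
invalid input at $.moves[0]: expected keys tx, ty, tz, wx, wy, wz, claw
```

Run:
```python
from h import *
s=env.get_state(); print(s["clock"],s["joint_pos"].round(3),s["tcp_pos"].round(4),s["orientation"].round(4),s["finger_gap"],env.hold_point_z)
```

```text
0.1 [-1.482  0.314  0.045  1.304  0.     1.431] [ 0.1304 -0.5595  0.2305] [-8.000e-04  9.935e-01  1.142e-01  0.000e+00] 0.08563925091633685 0.0187
```

All keys are required in every row.

Emit:
carry_out --moves '[{"tx": 3.5,"ty": 4.6,"tz": 0,"wx": 0,"wy": 0,"wz": 0.03,"claw": -0.2},{"tx": 3.5,"ty": 4.6,"tz": 0,"wx": 0,"wy": 0,"wz": 0.03,"claw": -0.2},{"tx": 3.5,"ty": 4.6,"tz": 0,"wx": 0,"wy": 0,"wz": 0.03,"claw": -0.2},{"tx": 3.5,"ty": 4.6,"tz": 0,"wx": 0,"wy": 0,"wz": 0.03,"claw": -0.2},{"tx": 3.5,"ty": 4.6,"tz": 0,"wx": 0,"wy": 0,"wz": 0.03,"claw": -0.2},{"tx": 3.5,"ty": 4.6,"tz": 0,"wx": 0,"wy": 0,"wz": 0.03,"claw": -0.2},{"tx": 3.5,"ty": 4.6,"tz": 0,"wx": 0,"wy": 0,"wz": 0.03,"claw": -0.2},{"tx": 3.5,"ty": 4.6,"tz": 0,"wx": 0,"wy": 0,"wz": 0.03,"claw": -0.2}]'

```text
clock: 1.1
tcp_pos: [0.4111, -0.1903, 0.2312]
orientation: [0.0, 0.973, 0.233, -0.0]
wrist_force: [0.4, 0.0, -0.1]
finger_gap: 0.0515
grip_force: 0.0
```

Emit:
carry_out --moves '[{"tx": 3.5,"ty": 4.6,"tz": 0,"wx": 0,"wy": 0,"wz": 0.03,"claw": -0.2},{"tx": 3.5,"ty": 4.6,"tz": 0,"wx": 0,"wy": 0,"wz": 0.03,"claw": -0.2},{"tx": 0,"ty": 5.8,"tz": 0,"wx": 0,"wy": 0,"wz": 0.03,"claw": -0.2},{"tx": 0,"ty": 5.8,"tz": 0,"wx": 0,"wy": 0,"wz": 0.03,"claw": -0.2},{"tx": 0,"ty": 5.8,"tz": 0,"wx": 0,"wy": 0,"wz": 0.03,"claw": -0.2},{"tx": 0,"ty": 5.8,"tz": 0,"wx": 0,"wy": 0,"wz": 0.03,"claw": -0.2},{"tx": 0,"ty": 5.8,"tz": 0,"wx": 0,"wy": 0,"wz": 0.03,"claw": -0.2},{"tx": 0,"ty": 5.8,"tz": 0,"wx": 0,"wy": 0,"wz": 0.03,"claw": -0.2}]'

```text
clock: 2.1
tcp_pos: [0.4799, 0.2498, 0.231]
orientation: [0.0, 0.938, 0.348, -0.0]
wrist_force: [0.7, -0.2, 0.1]
finger_gap: 0.0511
grip_force: 0.0
```

Run:
```python
from h import *
s=env.get_state(); print(s["clock"],s["joint_pos"].round(3),s["tcp_pos"].round(4),s["orientation"].round(4),s["finger_gap"],env.hold_point_z)
```

```text
2.1 [ 0.332  0.247 -0.043  1.28  -0.     2.763] [0.4799 0.2498 0.231 ] [ 1.000e-04  9.377e-01  3.475e-01 -2.000e-04] 0.05110532383776485 0.0187
```

Emit:
carry_out --moves '[{"tx": 0.1,"ty": 5.8,"tz": 0,"wx": 0,"wy": 0,"wz": 0,"claw": -0.2},{"tx": 0.1,"ty": 5.8,"tz": 0,"wx": 0,"wy": 0,"wz": 0,"claw": -0.2},{"tx": 0,"ty": 0,"tz": -6,"wx": 0,"wy": 0,"wz": 0,"claw": -0.2},{"tx": 0,"ty": 0,"tz": -6,"wx": 0,"wy": 0,"wz": 0,"claw": -0.2},{"tx": 0,"ty": 0,"tz": -5,"wx": 0,"wy": 0,"wz": 0,"claw": -0.2},{"tx": 0,"ty": 0,"tz": -3,"wx": 0,"wy": 0,"wz": 0,"claw": -0.2},{"tx": 0,"ty": 0,"tz": -2.9,"wx": 0,"wy": 0,"wz": 0,"claw": -0.2},{"tx": 0,"ty": 0,"tz": 0,"wx": 0,"wy": 0,"wz": 0,"claw": -0.2}]'

```text
clock: 3.1
tcp_pos: [0.4807, 0.363, -0.0]
orientation: [0.0, 0.938, 0.347, -0.002]
wrist_force: [-1.3, 0.2, 0.5]
finger_gap: 0.0511
grip_force: 0.0
```

Emit:
carry_out --moves '[{"tx": 0,"ty": 0,"tz": 0,"wx": 0,"wy": 0,"wz": 0,"claw": 0.7},{"tx": 0,"ty": 0,"tz": 0,"wx": 0,"wy": 0,"wz": 0,"claw": 0.7},{"tx": 0,"ty": 0,"tz": 0,"wx": 0,"wy": 0,"wz": 0,"claw": 0.7},{"tx": 0,"ty": 0,"tz": 0,"wx": 0,"wy": 0,"wz": 0,"claw": 0.7},{"tx": 0,"ty": 0,"tz": 0,"wx": 0,"wy": 0,"wz": 0,"claw": 0.7}]' --newtons 25

```text
clock: 3.72
tcp_pos: [0.4832, 0.3644, 0.0036]
orientation: [-0.0, 0.938, 0.347, 0.001]
wrist_force: [-1.1, -0.6, 5.5]
finger_gap: 0.0252
grip_force: 25.1
```

The gap of 25 mm fits the chamber. I'll lift 12 cm and check.

Emit:
carry_out --moves '[{"tx": 0,"ty": 0,"tz": 3,"wx": 0,"wy": 0,"wz": 0,"claw": 0.7},{"tx": 0,"ty": 0,"tz": 6,"wx": 0,"wy": 0,"wz": 0,"claw": 0.7},{"tx": 0,"ty": 0,"tz": 6,"wx": 0,"wy": 0,"wz": 0,"claw": 0.7},{"tx": 0,"ty": 0,"tz": 0,"wx": 0,"wy": 0,"wz": 0,"claw": 0.7}]'

```text
clock: 4.22
tcp_pos: [0.4856, 0.3658, 0.1585]
orientation: [-0.001, 0.938, 0.347, 0.005]
wrist_force: [0.5, 0.1, 0.2]
finger_gap: 0.0247
grip_force: 24.7
```

Run:
```python
from h import *
c=read_camera("scene"); W=cloud(c); hsv=cv2.cvtColor(c["image"],cv2.COLOR_BGR2HSV)
m=(((hsv[...,0]<6)|(hsv[...,0]>174))&(hsv[...,1]>190)&(hsv[...,2]>90)).astype(np.uint8)
k,l,s,ce=cv2.connectedComponentsWithStats(m)
for i in range(1,k):
    if s[i,4]>10:
        p=W[l==i]; print(s[i],np.nanmean(p,0).round(3),np.nanpercentile(p,[3,97],axis=0).round(3).tolist())
s=env.get_state(); print(s["tcp_pos"],s["orientation"],s["finger_gap"],s["grip_force"],s["joint_pos"].round(2))
cv2.imwrite("pics/lift.png",cv2.resize(c["image"][180:340,400:560],(480,480)))
```

```text
[463 260  15  25 233] [0.495 0.378 0.172] [[0.478, 0.361, 0.161], [0.514, 0.395, 0.176]]
[ 301  316   29   58 1111] [0.765 0.281 0.094] [[0.743, 0.256, 0.014], [0.783, 0.298, 0.126]]
[0.48401759 0.36487733 0.15531594] [-4.18188017e-04  9.37850865e-01  3.47025671e-01  2.96026719e-03] 0.02449685137956319 24.722707229666412 [ 0.51  0.4  -0.02  1.15 -0.    2.95]
```

View pics/lift.png

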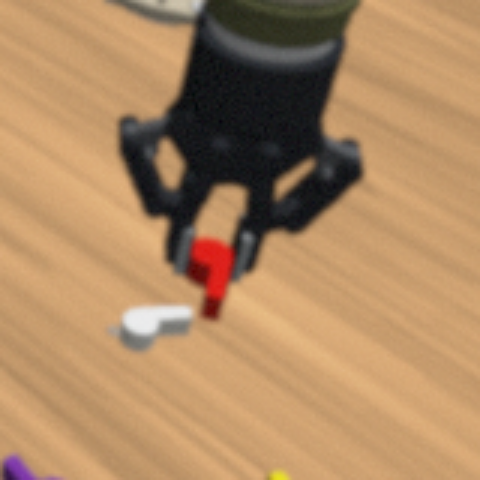

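The whistle is held level, mouthpiece forward. I'll carry it over the opening.

Emit:
carry_out --moves '[{"tx": 0.6,"ty": -4.3,"tz": 0,"wx": 0,"wy": 0,"wz": 0.111,"claw": 0.7},{"tx": 0.6,"ty": -4.3,"tz": 0,"wx": 0,"wy": 0,"wz": 0.111,"claw": 0.7},{"tx": 0.6,"ty": -4.3,"tz": 0,"wx": 0,"wy": 0,"wz": 0.111,"claw": 0.7},{"tx": 0.6,"ty": -4.3,"tz": 0,"wx": 0,"wy": 0,"wz": 0.111,"claw": 0.7},{"tx": 0.6,"ty": -4.3,"tz": 0,"wx": 0,"wy": 0,"wz": 0.111,"claw": 0.7},{"tx": 0.6,"ty": -4.3,"tz": 0,"wx": 0,"wy": 0,"wz": 0.111,"claw": 0.7},{"tx": 0.6,"ty": -4.1,"tz": 0,"wx": 0,"wy": 0,"wz": 0.111,"claw": 0.7},{"tx": 0,"ty": 0,"tz": 0,"wx": 0,"wy": 0,"wz": 0,"claw": 0.7}]'

```text
clock: 5.28
tcp_pos: [0.5236, 0.0625, 0.1505]
orientation: [-0.001, 0.738, 0.675, -0.001]
wrist_force: [-0.5, 1.1, -1.1]
finger_gap: 0.0247
grip_force: 24.7
```

Run:
```python
from h import *
s=env.get_state(); print(s["clock"],s["tcp_pos"],s["orientation"],s["finger_gap"],s["grip_force"],s["joint_pos"].round(2))
c=read_camera("top"); cv2.imwrite("pics/over.png",cv2.resize(c["image"][220:340,230:390],(640,480)))
```

```text
5.275 [0.52362915 0.06249609 0.15051624] [-0.00084781  0.73790907  0.6748986  -0.0011673 ] 0.024655112969878462 24.737141946097836 [-0.03  0.26 -0.22  1.09 -0.    1.63]
```

View pics/over.png

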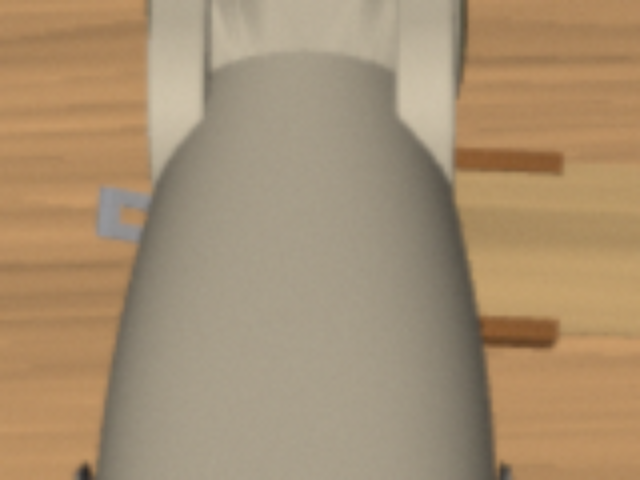

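The arm hides the box from the top camera. The pose is right by the numbers (box x≈0, y≈9 mm), so I'll descend.

Emit:
carry_out --moves '[{"tx": 0,"ty": 0,"tz": -5,"wx": 0,"wy": 0,"wz": 0,"claw": 0.7},{"tx": 0,"ty": 0,"tz": -4,"wx": 0,"wy": 0,"wz": 0,"claw": 0.7},{"tx": 0,"ty": 0,"tz": -3,"wx": 0,"wy": 0,"wz": 0,"claw": 0.7},{"tx": 0,"ty": 0,"tz": -1,"wx": 0,"wy": 0,"wz": 0,"claw": 0.7},{"tx": 0,"ty": 0,"tz": 0,"wx": 0,"wy": 0,"wz": 0,"claw": 0.7}]'

```text
clock: 5.95
tcp_pos: [0.5236, 0.0657, 0.0217]
orientation: [-0.001, 0.736, 0.677, -0.001]
wrist_force: [0.5, -0.7, -0.6]
finger_gap: 0.0251
grip_force: 24.7
```

Emit:
carry_out --moves '[{"tx": 0,"ty": 0,"tz": -0.8,"wx": 0,"wy": 0,"wz": 0,"claw": 0.7},{"tx": 0,"ty": 0,"tz": -0.4,"wx": 0,"wy": 0,"wz": 0,"claw": 0.7},{"tx": 0,"ty": 0,"tz": 0,"wx": 0,"wy": 0,"wz": 0,"claw": 0.7}]'

```text
clock: 6.32
tcp_pos: [0.5245, 0.0649, 0.0105]
orientation: [0.0, 0.737, 0.676, 0.0]
wrist_force: [0.2, 0.7, -0.8]
finger_gap: 0.0247
grip_force: 24.7
```

Emit:
carry_out --moves '[{"tx": 0,"ty": 0,"tz": 0,"wx": 0,"wy": 0,"wz": 0,"claw": 0.2},{"tx": 0,"ty": 0,"tz": 0,"wx": 0,"wy": 0,"wz": 0,"claw": 0.05},{"tx": 0,"ty": 0,"tz": 0,"wx": 0,"wy": 0,"wz": 0,"claw": 0.05},{"tx": 0,"ty": 0,"tz": 0,"wx": 0,"wy": 0,"wz": 0,"claw": 0.05}]'

```text
clock: 6.82
tcp_pos: [0.5255, 0.0648, 0.0109]
orientation: [0.001, 0.737, 0.676, 0.001]
wrist_force: [3.1, -0.2, 1.8]
finger_gap: 0.0409
grip_force: 1.7
```

Emit:
carry_out --moves '[{"tx": 0,"ty": 0,"tz": 2,"wx": 0,"wy": 0,"wz": 0,"claw": 0.05},{"tx": 0,"ty": 0,"tz": 5,"wx": 0,"wy": 0,"wz": 0,"claw": 0.05},{"tx": 0,"ty": 0,"tz": 6,"wx": 0,"wy": 0,"wz": 0,"claw": 0.05},{"tx": -0.4,"ty": -5.9,"tz": 0,"wx": 0,"wy": 0,"wz": 0,"claw": 1},{"tx": -0.4,"ty": -5.9,"tz": 0,"wx": 0,"wy": 0,"wz": 0,"claw": 1},{"tx": -0.4,"ty": -5.9,"tz": 0,"wx": 0,"wy": 0,"wz": 0,"claw": 1},{"tx": -0.4,"ty": -5.9,"tz": 0,"wx": 0,"wy": 0,"wz": 0,"claw": 1},{"tx": 0,"ty": 0,"tz": 0,"wx": 0,"wy": 0,"wz": 0,"claw": 1}]'

```text
clock: 7.82
tcp_pos: [0.5074, -0.1746, 0.1398]
orientation: [-0.0, 0.739, 0.674, -0.0]
wrist_force: [0.7, 0.4, -0.1]
finger_gap: -0.0002
grip_force: 0.0
```

Run:
```python
from h import *
s=env.get_state(); print(s["clock"],s["tcp_pos"],s["orientation"],s["finger_gap"])
c=read_camera("top"); W=cloud(c); hsv=cv2.cvtColor(c["image"],cv2.COLOR_BGR2HSV)
m=(((hsv[...,0]<6)|(hsv[...,0]>174))&(hsv[...,1]>190)&(W[...,1]<.2)).astype(np.uint8)
p=W[m>0]; d=p-[.524,.0538,0]; print(len(p),"box xy",(d@np.array([[.9967,.0814],[-.0814,.9967],[0,0]])).mean(0),d[:,2].min(),d[:,2].max())
cv2.imwrite("pics/in.png",cv2.resize(c["image"][200:360,230:440],(787,600)))
```

```text
7.825 [ 0.50744081 -0.17463711  0.13978322] [-2.74779337e-04  7.38614440e-01  6.74127942e-01 -3.89776694e-04] -0.00016941119304751526
146 box xy [-0.00346141  0.0207829 ] 0.009321150154002478 0.03290029891318347
```

View pics/in.png

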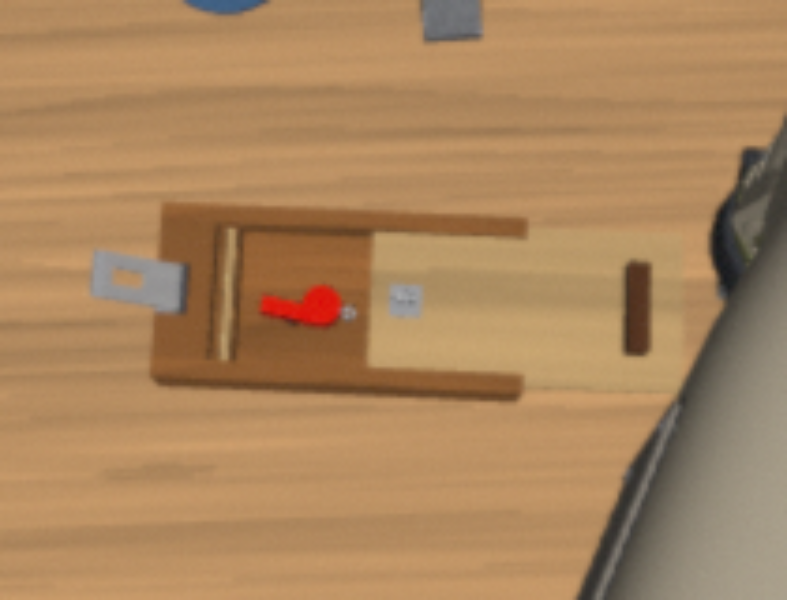

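The crop shows the whistle lying at (318,305), inside and let go; the staple is at (405,300) and the cleat at (637,307), so the lid is still open. I'll lower the shut fingers behind the cleat and push.

Emit:
carry_out --moves '[{"tx": 0,"ty": 0,"tz": -4,"wx": 0,"wy": 0,"wz": 0,"claw": 1},{"tx": 0,"ty": 0,"tz": -3.4,"wx": 0,"wy": 0,"wz": 0,"claw": 1},{"tx": 0,"ty": 0,"tz": -1,"wx": 0,"wy": 0,"wz": 0,"claw": 1},{"tx": 0,"ty": 0,"tz": 0,"wx": 0,"wy": 0,"wz": 0,"claw": 1}]'

```text
clock: 8.38
tcp_pos: [0.508, -0.1697, 0.0561]
orientation: [-0.001, 0.736, 0.677, -0.0]
wrist_force: [-0.2, 0.4, 0.5]
finger_gap: -0.0004
grip_force: 0.0
```

Emit:
carry_out --moves '[{"tx": 0.1,"ty": 1.2,"tz": 0,"wx": 0,"wy": 0,"wz": 0,"claw": 1},{"tx": 0.1,"ty": 1.2,"tz": 0,"wx": 0,"wy": 0,"wz": 0,"claw": 1},{"tx": 0.1,"ty": 1.3,"tz": 0,"wx": 0,"wy": 0,"wz": 0,"claw": 1},{"tx": 0.1,"ty": 1.3,"tz": 0,"wx": 0,"wy": 0,"wz": 0,"claw": 1},{"tx": 0.1,"ty": 1.3,"tz": 0,"wx": 0,"wy": 0,"wz": 0,"claw": 1},{"tx": 0.1,"ty": 1.3,"tz": 0,"wx": 0,"wy": 0,"wz": 0,"claw": 1},{"tx": 0.1,"ty": 1.3,"tz": 0,"wx": 0,"wy": 0,"wz": 0,"claw": 1},{"tx": 0.1,"ty": 1,"tz": 0,"wx": 0,"wy": 0,"wz": 0,"claw": 1}]'

```text
clock: 9.38
tcp_pos: [0.5163, -0.0711, 0.0562]
orientation: [-0.0, 0.736, 0.677, -0.0]
wrist_force: [0.4, -1.6, 0.8]
finger_gap: -0.0002
grip_force: 0.9
```

Emit:
carry_out --moves '[{"tx": 0.05,"ty": 0.5,"tz": 0,"wx": 0,"wy": 0,"wz": 0,"claw": 1},{"tx": 0.05,"ty": 0.5,"tz": 0,"wx": 0,"wy": 0,"wz": 0,"claw": 1},{"tx": 0,"ty": 0.3,"tz": 0,"wx": 0,"wy": 0,"wz": 0,"claw": 1},{"tx": 0,"ty": 0.3,"tz": 0,"wx": 0,"wy": 0,"wz": 0,"claw": 1}]'

```text
clock: 9.88
tcp_pos: [0.5173, -0.0581, 0.0563]
orientation: [0.002, 0.737, 0.676, -0.002]
wrist_force: [-0.6, -8.7, 0.2]
finger_gap: -0.0001
grip_force: 4.4
```

Emit:
carry_out --moves '[{"tx": 0,"ty": 0.3,"tz": 0,"wx": 0,"wy": 0,"wz": 0,"claw": 1},{"tx": 0,"ty": 0.3,"tz": 0,"wx": 0,"wy": 0,"wz": 0,"claw": 1},{"tx": 0,"ty": 0,"tz": 0,"wx": 0,"wy": 0,"wz": 0,"claw": 1}]'

```text
clock: 10.25
tcp_pos: [0.517, -0.0495, 0.0561]
orientation: [-0.001, 0.736, 0.677, 0.0]
wrist_force: [-0.0, 0.3, 0.1]
finger_gap: -0.0003
grip_force: 0.0
```

It has snapped over the ridge. I'll press on until it meets the stop.

Emit:
carry_out --moves '[{"tx": 0,"ty": 0.3,"tz": 0,"wx": 0,"wy": 0,"wz": 0,"claw": 1},{"tx": 0,"ty": 0.2,"tz": 0,"wx": 0,"wy": 0,"wz": 0,"claw": 1},{"tx": 0,"ty": 0,"tz": 0,"wx": 0,"wy": 0,"wz": 0,"claw": 1}]'

```text
clock: 10.62
tcp_pos: [0.5171, -0.0489, 0.0564]
orientation: [0.003, 0.737, 0.675, -0.003]
wrist_force: [-2.1, -14.4, -1.0]
finger_gap: -0.0002
grip_force: 7.4
```

The lid meets its stop with 14 N. Next I back off, rise, and go over behind the hasp.

Emit:
carry_out --moves '[{"tx": 0,"ty": -1.2,"tz": 0,"wx": 0,"wy": 0,"wz": 0,"claw": 1},{"tx": 0,"ty": 0,"tz": 5,"wx": 0,"wy": 0,"wz": 0,"claw": 1},{"tx": 0,"ty": 0,"tz": 6,"wx": 0,"wy": 0,"wz": 0,"claw": 1},{"tx": 0,"ty": 0,"tz": 3,"wx": 0,"wy": 0,"wz": 0,"claw": 1},{"tx": 0.4,"ty": 5.7,"tz": 0,"wx": 0,"wy": 0,"wz": 0,"claw": 1},{"tx": 0.4,"ty": 5.7,"tz": 0,"wx": 0,"wy": 0,"wz": 0,"claw": 1},{"tx": 0.4,"ty": 5.7,"tz": 0,"wx": 0,"wy": 0,"wz": 0,"claw": 1},{"tx": 0.4,"ty": 5.7,"tz": 0,"wx": 0,"wy": 0,"wz": 0,"claw": 1}]'

```text
clock: 11.62
tcp_pos: [0.5333, 0.1729, 0.1964]
orientation: [-0.0, 0.737, 0.676, 0.0]
wrist_force: [0.6, 0.0, 0.2]
finger_gap: 0.0006
grip_force: 0.0
```

Emit:
carry_out --moves '[{"tx": 0.4,"ty": 5.8,"tz": 0,"wx": 0,"wy": 0,"wz": 0,"claw": 1},{"tx": 0,"ty": 0,"tz": 0,"wx": 0,"wy": 0,"wz": 0,"claw": 1},{"tx": 0,"ty": 0,"tz": 0,"wx": 0,"wy": 0,"wz": 0,"claw": 1}]'

```text
clock: 12.0
tcp_pos: [0.537, 0.229, 0.196]
orientation: [-0.0, 0.736, 0.677, -0.0]
wrist_force: [0.4, -0.0, -0.5]
finger_gap: -0.0001
grip_force: 0.0
```

Run:
```python
from h import *
s=env.get_state(); print(s["clock"],s["tcp_pos"],s["orientation"],s["joint_pos"].round(2))
c=read_camera("scene"); W=cloud(c); B=(W-[.524,.0538,0])@np.array([[.9967,.0814,0],[-.0814,.9967,0],[0,0,1]])
for nm,m in (("cleat",(abs(B[...,0])<.03)&(B[...,1]<-.06)&(B[...,1]>-.2)&(B[...,2]>.066)&(B[...,2]<.074)),("hasp",(abs(B[...,0])<.016)&(B[...,1]>.1)&(B[...,1]<.16)&(B[...,2]>.062)&(B[...,2]<.115))):
    p=B[m]; print(nm,len(p),np.nanpercentile(p,[2,50,98],axis=0).round(4).tolist())
cv2.imwrite("pics/hasp.png",cv2.resize(c["image"][150:310,260:470],(787,600)))
```

```text
12.0 [0.53695631 0.22895382 0.19598198] [-2.10886217e-04  7.36196548e-01  6.76767636e-01 -4.06749445e-04] [0.27 0.34 0.   1.23 0.   1.92]
cleat 99 [[-0.0252, -0.0907, 0.0664], [0.0011, -0.0817, 0.0695], [0.0265, -0.0759, 0.0721]]
hasp 108 [[-0.0144, 0.102, 0.0646], [0.0031, 0.1337, 0.0943], [0.0142, 0.1489, 0.1049]]
```

View pics/hasp.png

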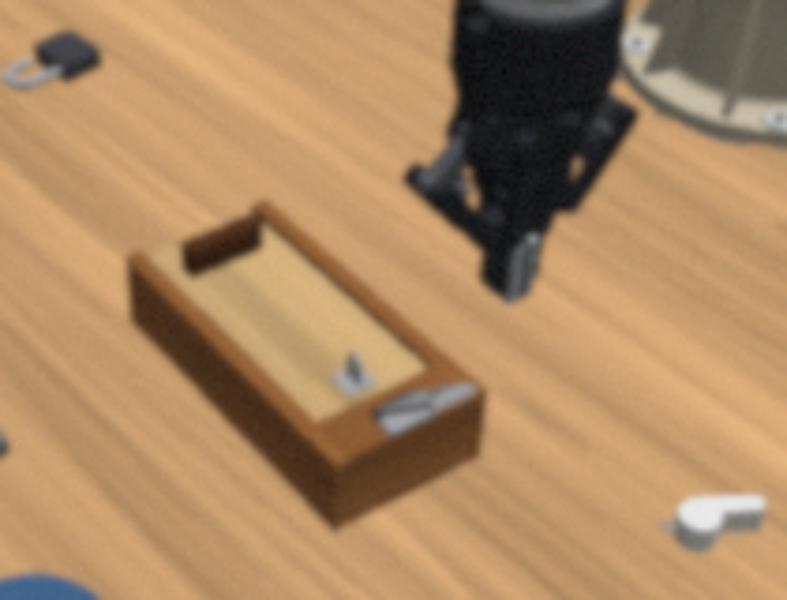

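The lid is closed, with the cleat at (220,240) at its home position. The hasp is still leaning back at (425,400). I'll descend behind the hasp and sweep it over.

Emit:
carry_out --moves '[{"tx": 0,"ty": 0,"tz": -5.5,"wx": 0,"wy": 0,"wz": 0,"claw": 1},{"tx": 0,"ty": 0,"tz": -5.6,"wx": 0,"wy": 0,"wz": 0,"claw": 1},{"tx": 0,"ty": 0,"tz": 0,"wx": 0,"wy": 0,"wz": 0,"claw": 1},{"tx": -0.1,"ty": -1.2,"tz": 0,"wx": 0,"wy": 0,"wz": 0,"claw": 1},{"tx": -0.1,"ty": -1.2,"tz": 0,"wx": 0,"wy": 0,"wz": 0,"claw": 1},{"tx": -0.1,"ty": -1.2,"tz": 0,"wx": 0,"wy": 0,"wz": 0,"claw": 1},{"tx": -0.1,"ty": -1.2,"tz": 0,"wx": 0,"wy": 0,"wz": 0,"claw": 1}]'

```text
clock: 12.92
tcp_pos: [0.5346, 0.18, 0.0873]
orientation: [0.001, 0.737, 0.676, 0.001]
wrist_force: [0.2, 1.2, 1.8]
finger_gap: 0.0001
grip_force: 0.5
```

Emit:
carry_out --moves '[{"tx": -0.1,"ty": -1.2,"tz": 0,"wx": 0,"wy": 0,"wz": 0,"claw": 1},{"tx": -0.1,"ty": -1.2,"tz": 0,"wx": 0,"wy": 0,"wz": 0,"claw": 1},{"tx": -0.1,"ty": -1.2,"tz": 0,"wx": 0,"wy": 0,"wz": 0,"claw": 1},{"tx": -0.1,"ty": -1.2,"tz": 0,"wx": 0,"wy": 0,"wz": 0,"claw": 1},{"tx": -0.1,"ty": -1.2,"tz": 0,"wx": 0,"wy": 0,"wz": 0,"claw": 1}]'

```text
clock: 13.55
tcp_pos: [0.5282, 0.12, 0.0852]
orientation: [-0.0, 0.737, 0.676, -0.0]
wrist_force: [0.2, 0.5, 1.0]
finger_gap: -0.0002
grip_force: 0.3
```

```bash
cat >> h.py <<'E'
def box(c): return (cloud(c)-[.524,.0538,0])@np.array([[.9967,.0814,0],[-.0814,.9967,0],[0,0,1]])
E
python3 - <<'E'
from h import *
s=env.get_state(); print(s["clock"],s["tcp_pos"],s["wrist_force"])
c=read_camera("scene"); B=box(c); g=c["image"].astype(int)
m=(abs(B[...,0])<.018)&(B[...,1]>.02)&(B[...,1]<.16)&(B[...,2]>.057)&(B[...,2]<.14)
for lo in np.arange(.02,.14,.01):
    q=m&(B[...,1]>=lo)&(B[...,1]<lo+.01); 
    if q.sum()>2: print(round(lo,2),q.sum(),np.percentile(B[q][:,2],[5,50,95]).round(3),g[q].mean(0).round())
cv2.imwrite("pics/hasp2.png",cv2.resize(c["image"][150:310,260:470],(787,600)))
E
```

```text
13.55 [0.52816301 0.12004236 0.08516978] [0.22866913 0.53713841 0.99733294]
0.04 25 [0.086 0.093 0.095] [147. 157. 165.]
0.05 28 [0.081 0.087 0.139] [126. 130. 136.]
0.06 55 [0.077 0.097 0.139] [102. 101. 102.]
0.07 248 [0.073 0.108 0.137] [78. 79. 79.]
0.08 78 [0.065 0.069 0.134] [149. 148. 148.]
0.09 64 [0.06  0.063 0.067] [150. 148. 148.]
0.1 44 [0.057 0.059 0.062] [124. 122. 122.]
0.11 21 [0.057 0.058 0.06 ] [159. 157. 157.]
```

View pics/hasp2.png

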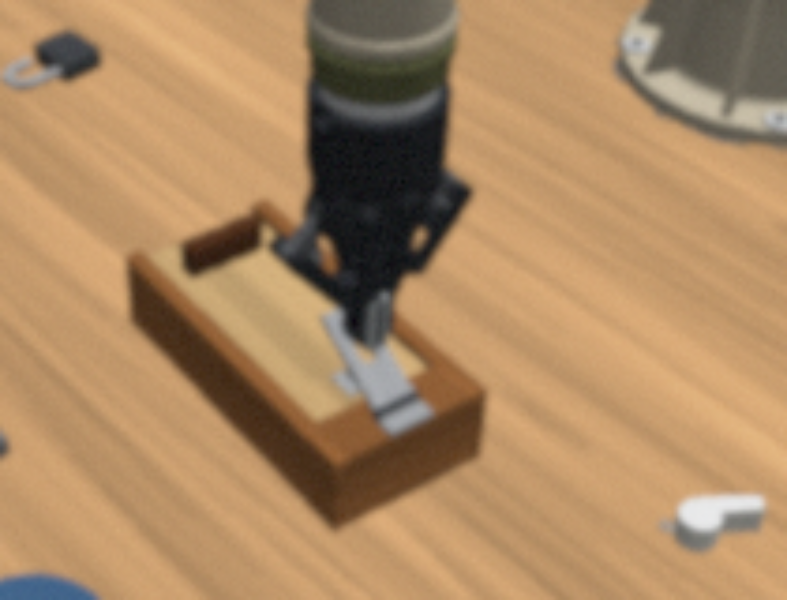

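The hasp is now over at about 30° from flat, its tip at (335,318). I'll lift, shift over the tip bar, and press it down.

Emit:
carry_out --moves '[{"tx": 0,"ty": 0,"tz": 4,"wx": 0,"wy": 0,"wz": 0,"claw": 1},{"tx": -0.2,"ty": -3.1,"tz": 0,"wx": 0,"wy": 0,"wz": 0,"claw": 1},{"tx": 0,"ty": 0,"tz": 0,"wx": 0,"wy": 0,"wz": 0,"claw": 1},{"tx": 0,"ty": 0,"tz": -2,"wx": 0,"wy": 0,"wz": 0,"claw": 1},{"tx": 0,"ty": 0,"tz": -2,"wx": 0,"wy": 0,"wz": 0,"claw": 1},{"tx": 0,"ty": 0,"tz": -1.2,"wx": 0,"wy": 0,"wz": 0,"claw": 1},{"tx": 0,"ty": 0,"tz": -0.8,"wx": 0,"wy": 0,"wz": 0,"claw": 1},{"tx": 0,"ty": 0,"tz": 0,"wx": 0,"wy": 0,"wz": 0,"claw": 1}]'

```text
clock: 14.6
tcp_pos: [0.526, 0.0901, 0.0648]
orientation: [-0.0, 0.736, 0.676, -0.0]
wrist_force: [0.8, 0.0, 0.4]
finger_gap: 0.0004
grip_force: 0.0
```

Emit:
carry_out --moves '[{"tx": 0,"ty": 0,"tz": -0.3,"wx": 0,"wy": 0,"wz": 0,"claw": 1},{"tx": 0,"ty": 0,"tz": -0.3,"wx": 0,"wy": 0,"wz": 0,"claw": 1},{"tx": 0,"ty": 0,"tz": -0.2,"wx": 0,"wy": 0,"wz": 0,"claw": 1},{"tx": 0,"ty": 0,"tz": 0,"wx": 0,"wy": 0,"wz": 0,"claw": 1}]'

```text
clock: 15.1
tcp_pos: [0.5276, 0.09, 0.0607]
orientation: [0.001, 0.736, 0.676, 0.001]
wrist_force: [-5.8, -1.5, 21.4]
finger_gap: 0.0004
grip_force: 10.5
```

Firm contact at z=0.061 is the flat hasp's top. I'll rise clear, moving off to the +y side, then check.

Emit:
carry_out --moves '[{"tx": 0,"ty": 0,"tz": 3,"wx": 0,"wy": 0,"wz": 0,"claw": 1},{"tx": 0,"ty": 0,"tz": 6,"wx": 0,"wy": 0,"wz": 0,"claw": 1},{"tx": 0,"ty": 0,"tz": 6,"wx": 0,"wy": 0,"wz": 0,"claw": 1},{"tx": 0,"ty": 5,"tz": 0,"wx": 0,"wy": 0,"wz": 0,"claw": 1},{"tx": 0,"ty": 5,"tz": 0,"wx": 0,"wy": 0,"wz": 0,"claw": 1},{"tx": 0,"ty": 5,"tz": 0,"wx": 0,"wy": 0,"wz": 0,"claw": 1},{"tx": 0,"ty": 0,"tz": 0,"wx": 0,"wy": 0,"wz": 0,"claw": 1}]'

```text
clock: 15.98
tcp_pos: [0.5261, 0.2431, 0.2075]
orientation: [-0.0, 0.735, 0.678, 0.001]
wrist_force: [0.1, 0.1, -0.0]
finger_gap: 0.0005
grip_force: 0.0
```

Run:
```python
from h import *
c=read_camera("scene"); B=box(c)
m=(abs(B[...,0])<.013)&(B[...,2]>.05)&(B[...,2]<.12)
for lo in np.arange(.02,.12,.01):
    q=m&(B[...,1]>=lo)&(B[...,1]<lo+.01); 
    if q.sum()>2: print(round(lo,2),q.sum(),np.percentile(B[q][:,2],[5,50,95]).round(3))
p=B[(abs(B[...,0])<.03)&(B[...,1]<-.06)&(B[...,1]>-.2)&(B[...,2]>.066)&(B[...,2]<.074)]; print("cleat",np.median(p,0).round(4))
cv2.imwrite("pics/fin.png",cv2.resize(c["image"][150:310,260:470],(787,600)))
```

```text
0.03 29 [0.058 0.061 0.065]
0.04 30 [0.056 0.061 0.063]
0.05 34 [0.056 0.061 0.069]
0.06 40 [0.056 0.061 0.068]
0.07 42 [0.057 0.06  0.063]
0.08 38 [0.057 0.06  0.063]
0.09 35 [0.059 0.061 0.063]
0.1 49 [0.056 0.059 0.062]
0.11 43 [0.051 0.057 0.059]
cleat [ 0.0008 -0.0815  0.0691]
```

View pics/fin.png

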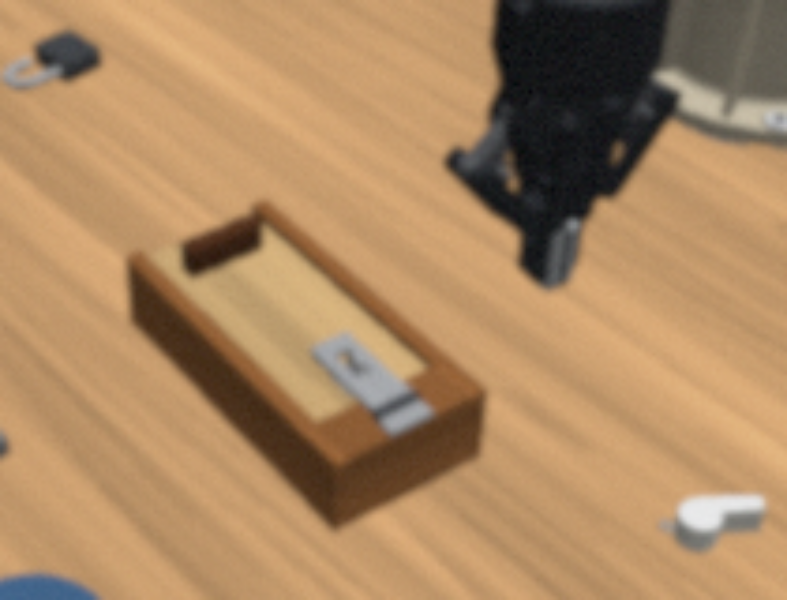

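The hasp lies flat (top z 61 mm along its whole length), with the staple through its slot at (352,362). The lid is home.

```bash
python3 -c "
from workcell import env
print(env.hand_in())"
```

```text
the job is handed in; nothing more can be done
None
```

The red whistle is in the box, the lid is home past the ridge, and the hasp lies flat over the staple; the job is handed in at about 16 s of the 54 s allowed, with no verdict returned.

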